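Start up and prime the perfusion controller

TASK

Prime the perfusion controller on the worktop: switch it on by pressing the raised far half of its rocker until that half lies level, then push the square valve key fully down (it stays down by itself), then press the round pump key and hold it fully down for two seconds before letting go. Keep to this order, do not press the narrow bar key, and leave the syringe, the small bottle and the dish around the controller where they are; nothing needs to be grasped or lifted.

Things in the scene. Friction and masses are not known exactly. Their poses are not given: they have to be found in the camera images.
- console: The controller: fixed low white box, 150 (x) x 270 (y) x 55 mm high; origin under its centre on the worktop, x to its rear (display, vents), y left. On its level top, in a row along y, 22 mm in front of centre, four dark plates 60 mm apart carry the rocker and the square, round and bar keys, all white, in an order that varies. Black bezels end 6 mm above the top.
- rocker_pivot (a point): Fixed point where the rocker's two top halves meet, 71 mm above the worktop, axes as the console's. A shallow V, 28 mm wide, each half 26 mm long along x; the far (+x) half has a black line across. Off: near half level, far half rises 0.4 rad, its end 10 mm above this point. On: far half level at this height, near half up. Press about 17 mm along +x from this point; takes about 3 N.
- rocker (a joint): The rocker's angle: 0 off (far half up), 0.40 rad fully on (far half pressed level). It stays where it is left.
- square_key_top (a point): Centre of the top face of the square key (28 x 28 mm), 72 mm above the worktop when up, axes as the console's; it moves with the key.
- square_key (a joint): How far the square key is pushed down: 0 up, 0.006 m fully down. It takes about 3 N and stays where it is left.
- round_key_top (a point): Centre of the top face of the round key (28 mm across), 72 mm above the worktop when up, axes as the console's; it moves with the key.
- round_key (a joint): How far the round key is pressed: 0 up, 0.006 m fully down. It is sprung: about 1.5 N to start it, 4.5 N fully down, and it comes back up when let go.
- bar_key_top (a point): Centre of the top face of the narrow bar key (56 mm along the console's x, 14 mm wide), 72 mm above the worktop when up. Not to be pressed.
- bar_key (a joint): How far the bar key is pressed: 0 up, 0.006 m fully down; sprung like the round key.
- syringe: A white plastic syringe, 111 x 27 x 14 mm, lying loose in front of the console (on the robot's side); origin under its middle. Bystander.
- bottle: A small white bottle with a screw cap, 36 mm across and 75 mm high, standing loose beside the console's left end; origin at the centre of its foot. Bystander.
- dish: A small clear covered dish, 46 mm across and 10 mm high, lying loose beside the console's right end; origin at the centre of its underside. Bystander.

How it is judged:
On the way, in this order (a step that is already met when the one before it is completed fails the run):
1. the rocker is on: its far half pressed level (within about 4 degrees) (value of joint rocker above 0.33 rad), for 0.1 s.
2. then the square key is pushed down and stays down (value of joint square_key above 0.0045 m and value of joint rocker above 0.33 rad), for 0.1 s.
3. then the round key is held down for two seconds (1.7 s counts) (all of step 2 and value of joint round_key above 0.004 m), for 1.7 s.
At the end, for the whole second after the job is handed in: The rocker is on (joint above 0.33 of 0.40 rad), the square key is down (more than 4.5 of 6 mm), the round and bar keys are up again (less than 1 mm down), and the syringe, bottle and dish are within 20 mm of where they stood (all of step 2 and value of joint each of round_key, bar_key below 0.001 m and distance of each of syringe, bottle, dish from where it was at the start of the episode below 0.02 m); the robot touches nothing.
It fails at once if the square key is pressed (more than 2.5 mm) while the rocker is still off (value of joint square_key above 0.0025 m and value of joint rocker below 0.3 rad).
It fails at once if the round key is pressed (more than 2.5 mm) while the rocker is off or the square key is still up (value of joint round_key above 0.0025 m and (value of joint square_key below 0.004 m or value of joint rocker below 0.3 rad)).
It fails at once if the bar key is pressed (more than 2.5 mm) (value of joint bar_key above 0.0025 m).
It fails at once if the syringe, the bottle or the dish is lifted or pushed away (20 mm or more) (distance of any of syringe, bottle, dish from where it was at the start of the episode above 0.02 m).
It also fails if it takes over 45 s, if anything falls off the work surface, if the arm or the gripper's body presses on something with over 40 N, if the wrist force passes 120 N, or if a joint passes its speed limit or range.

ROBOT

A 7-joint arm with a two-finger parallel gripper is mounted at the origin on a cart in front of the work surface, level with it; the furniture and walls round the work are solid. World frame = base frame: x ahead of the robot, y to its left, z up, the work surface at z = 0. Lengths are in m, angles in rad, forces in N, time in s.
With the tool pointing down it reaches from about 0.425 to 0.875 m from the base axis. Payload 4.7 kg.
Tool frame: the origin (TCP) lies midway between the tips of the shut fingers; the grasp point (between the pads) lies 19 mm behind it; z points along the fingers, y is the line along which they close (so a half turn about z gives the same grasp; the last joint's range is limited). The gripper opens to 87 mm and grips with 3 to 60 N. Pads are 19 mm wide; open, the fingers measure 117 mm over their backs; the gripper's body (75 mm by 190 mm) begins 51 mm behind the grasp point.
Start: joints at [1.122, 0.321, -0.07, 1.45, 0.023, 1.371, -0.057], TCP at [0.29, -0.582, 0.223] pointing down, gripper open.
Joint ranges: [-2.86, 2.86], [-0.3, 2.09], [-1.38, 1.24], [0.06, 2.45], [-1.56, 4.7], [0.09, 2.05], [-2.69, 2.69]. Speed limits (rad/s): [2.57, 2.57, 3.14, 3.14, 3.14, 3.14, 3.14].

INTERFACE

Orientations are given as a rotation vector (axis times angle).
In Python, from bench import monitor, cams, workorder gives the robot as it stands.
- The arm moves only by the tool move_arm, never from a script. Its arguments are lists of equal length, an entry for each row: "slide": the shift along the tool's x, y, z in cm, a list of three; "roll": the turn about the tool's z in rad. In form: {"slide": [[dx, dy, dz], ...], "roll": [roll, ...]}. A call has 1 to 20 rows; each row is the pose to reach, as a shift and turn from the pose commanded when the call began, along the tool's axes at that moment; what a row does not reach only later rows make up. A row lasts 1/10 s, in which the tool goes at most 50 mm and 8.59 degrees, less where a joint would pass 70% of its speed; a pose out of reach is approached as far as the arm can. A call with a gripper value outside its range is refused whole. "gripper" is the finger opening in cm, from 0 to 8.7, set as the call begins (left out, the last holds). The fingers move at their own pace and stop on an object; "squeeze" is the grip in N (left out, the last holds). Time passes only in rows, so rows that repeat a pose let the fingers close. It gives the time, the measured TCP pose, the force, the opening and the grip force at its end, in the units of the state.
- monitor.get_state(): the state, without advancing time (a new reading comes with each control period).
- cams.get_image(name): name is "scene" or "top" or "wrist"; returns the picture (480x640x3 uint8, red, green, blue); there is no depth.
- cams.get_calibration(name): a dict with "mtx" (3x3 intrinsics, pixels), "dist_coeffs" ([k1, k2, p1, p2, k3] as OpenCV has them; the pictures are not rectified), "R" (3x3) and "t" (3): a world point X has camera coordinates R X + t. Camera axes: x right, y down, z forward; pixel columns grow to the right and rows downward; lengths in m; the calibration is good to about 2 mm. A picture is of the moment at which its call begins: read the wrist's pose just before it. get_calibration takes no time and is no camera call; for the wrist camera it gives the pose at the moment of the call.
- workorder.close_job(): hands the job in; it is judged then, once.
The state is a dict: "time": time; "joint_positions": joint angles; "qd": joint speeds; "joint_torque": joint torques, N m; "position": TCP position; "tool_rot": TCP orientation; "ft_force": force on the tool from outside, world axes, zero at the start; "torque": the same for the moment, N m; "grip_width": opening from 0.0 (shut) to 1.0 (fully open); "grip_force": force on a finger pad.
Only numpy, scipy, OpenCV 4.12 (cv2) and the standard library are available. Lean on these libraries where they do the work, as an engineer would, in place of code of your own. Each camera call takes 0.05 s, during which the arm holds its last target. There are 200 camera calls.

## Working session

There is one attempt and no reset: what is moved stays moved. The work goes in short steps, Python scripts to look and compute and a tool call to move; the robot and the scene stay as the last step left them, time stands still between calls to the robot, and variables do not carry over. Pictures are saved under pics/ and viewed, at most 10 in all, crops included, and the job is handed in when it is done.

Besides the shell and the picture viewer there is one more tool, called after "Emit:" as a command line: name --pt "numbers of a row" for each row, then --argument value for the rest. move_arm: Moves the arm, as the interface text tells. Its arguments: {"type":"object","properties":{"slide":{"type":"array","items":{"type":"array","items":{"type":"number"}}},"roll":{"type":"array","items":{"type":"number"}},"gripper":{"type":"number"},"squeeze":{"type":"number"}},"required":["slide","roll"]}

```bash
mkdir -p pics; python3 - <<'E'
from bench import monitor,cams
import cv2,numpy as np
s=monitor.get_state();print(s['time'],s['position'],s['tool_rot'],s['grip_width'])
for n in['top','scene']:
    im=cams.get_image(n);cv2.imwrite(f'pics/{n}0.png',im[:,:,::-1])
    c=cams.get_calibration(n);print(n,{k:np.round(v,4).tolist() for k,v in c.items()})
E
```

```text
0.0 [ 0.28990653 -0.5811895   0.2214782 ] [-3.05614792e+00 -7.20125226e-01  8.51561086e-04] 0.9995574559412352
top {'mtx': [[613.429, 0.0, 322.7414], [0.0, 613.429, 247.4943], [0.0, 0.0, 1.0]], 'dist_coeffs': [-0.1849, 0.0, 0.0, 0.0, 0.0], 'R': [[0.0059, -0.9999, -0.0131], [-0.9845, -0.0036, -0.1753], [0.1753, 0.0139, -0.9844]], 't': [0.0455, 0.5058, 1.1855]}
scene {'mtx': [[554.5382, 0.0, 315.8008], [0.0, 554.5382, 229.0897], [0.0, 0.0, 1.0]], 'dist_coeffs': [-0.1777, 0.0, 0.0, 0.0, 0.0], 'R': [[0.7946, -0.6068, 0.0209], [-0.244, -0.3507, -0.9041], [0.5559, 0.7133, -0.4268]], 't': [-0.3445, 0.1995, 0.6261]}
```

View pics/top0.png

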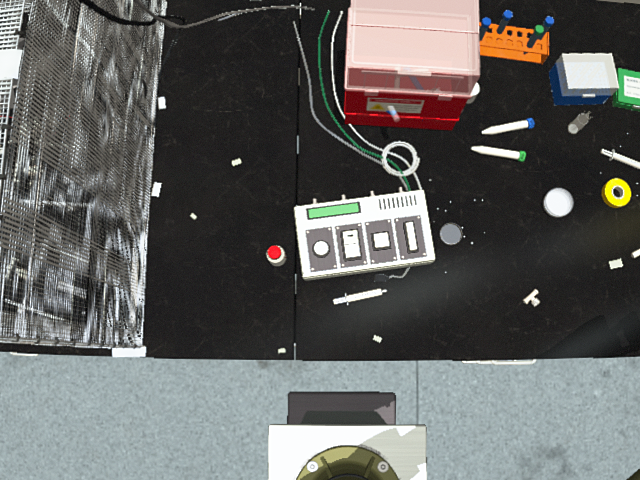

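View pics/scene0.png

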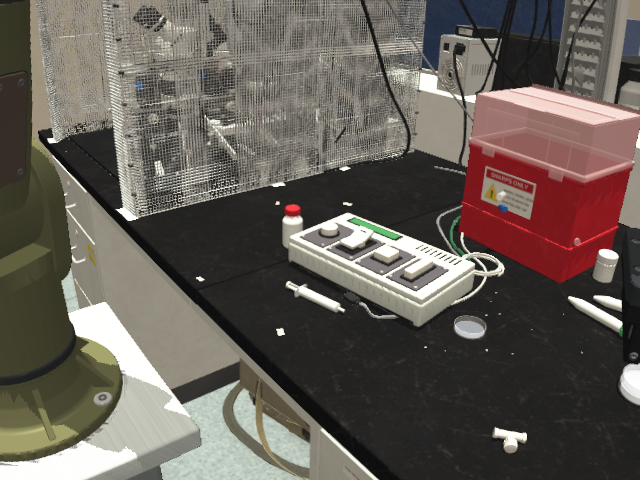

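The top view shows, left to right, the round key (321,248), rocker (350,244), square key (381,240) and bar key (410,236). The syringe is in front, the bottle to the left and the dish to the right. Next I'll measure the key blobs in both views.

```bash
cat > h.py <<'E'
import cv2,numpy as np
def ray(c,uv):
    p=cv2.undistortPoints(np.array([[uv]],float),np.array(c['mtx']),np.array(c['dist_coeffs']))[0,0]
    R=np.array(c['R']);t=np.array(c['t']);return -R.T@t,R.T@np.array([p[0],p[1],1])
def onz(c,uv,z):
    o,d=ray(c,uv);return o+d*(z-o[2])/d[2]
def blobs(im,box,lo=150,amin=20):
    x0,y0,x1,y1=box;g=im[y0:y1,x0:x1].min(2)
    n,l,s,c=cv2.connectedComponentsWithStats((g>lo).astype(np.uint8),connectivity=4)
    return [(c[i]+[x0,y0],s[i,4],s[i,:4]+[x0,y0,0,0]) for i in range(1,n) if s[i,4]>amin]
E
python3 - <<'E'
from h import *
from bench import cams
for n,box in(('top',(290,180,440,285)),('scene',(285,205,480,325))):
    im=cv2.imread(f'pics/{n}0.png');c=cams.get_calibration(n)
    for p,a,b in blobs(im,box):print(n,p.round(1),a,b,onz(c,p,.072).round(4))
im=cv2.imread('pics/top0.png');c=cams.get_calibration('top')
m=(im[180:285,290:440].min(2)>150).astype(np.uint8);n,l,s,_=cv2.connectedComponentsWithStats(m,connectivity=4)
i=1+s[1:,4].argmax();pts=np.argwhere(l==i)[:,::-1]+[290,180]
w=np.array([onz(c,p.astype(float),.055)[:2] for p in pts]);print(cv2.minAreaRect((w*1000).astype(np.float32)))
a=cv2.resize(im[180:290,285:445],None,fx=4.5,fy=4.5,interpolation=cv2.INTER_CUBIC);cv2.imwrite('pics/c1.png',a)
E
```

```text
top [365.6 227.8] 4789 [294 180 141  98] [ 0.5406 -0.0368  0.072 ]
top [411.  235.6] 203 [406 222  11  28] [ 0.5253 -0.1264  0.072 ]
top [351.1 243.6] 384 [343 230  18  28] [ 0.5088 -0.0082  0.072 ]
top [381.  239.6] 199 [374 232  16  16] [ 0.5171 -0.067   0.072 ]
top [320.7 247.6] 163 [314 241  15  14] [0.5006 0.0516 0.072 ]
scene [387.9 252.4] 4443 [285 213 195  87] [ 0.5122 -0.0726  0.072 ]
scene [385.8 278.8] 719 [289 242 191  66] [ 0.455  -0.1277  0.072 ]
scene [315.1 296. ] 431 [286 281  59  31] [ 0.3495 -0.1062  0.072 ]
scene [465.8 296. ] 82 [451 286  29  19] [ 0.51   -0.2234  0.072 ]
scene [383.8 315.6] 37 [372 314  24   4] [ 0.3905 -0.1914  0.072 ]
scene [466.1 322.8] 70 [455 321  24   4] [ 0.4611 -0.2636  0.072 ]
((543.573486328125, -32.729248046875), (169.25067138671875, 266.50042724609375), 7.842039108276367)
```

View pics/c1.png

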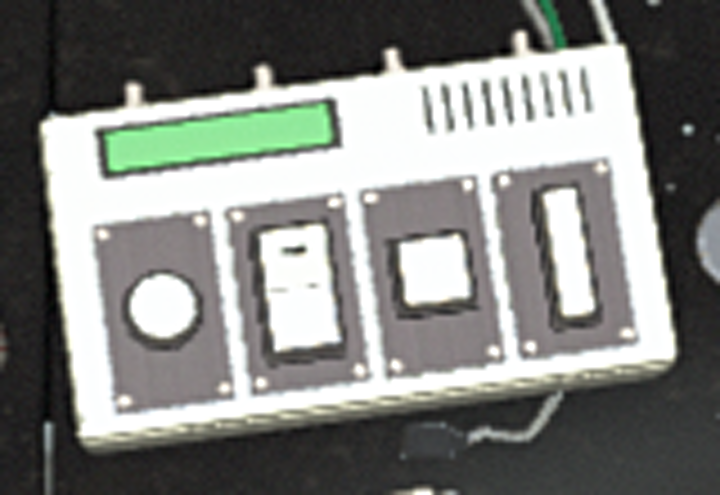

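The order is round, rocker, square, bar. Round to bar measures 179.7 mm against 180 expected, and the yaw is about 7.9°. Next, compute the approach.

```bash
cat >> h.py <<'E'
from scipy.spatial.transform import Rotation as Ro
Y=np.array([-.0247,.178,0]);Y/=np.linalg.norm(Y);X=np.array([Y[1],-Y[0],0])
C=np.mean([[.5006,.0516],[.5171,-.067],[.5253,-.1264]],0);C=np.r_[C,0]+Y*20  # mean of slots 0,2,3 -> rocker slot 1
P=dict(rocker=C+X*.017*0,round=C,square=C)
C=np.r_[np.mean([[.5006,.0516],[.5171,-.067],[.5253,-.1264]],0),0]+Y*.04
P=dict(rocker=C+X*.017,pivot=C,round=C+Y*.06,square=C-Y*.06,bar=C-Y*.12)
def go(s,p):
    R=Ro.from_rotvec(s['tool_rot']);ty=R.as_matrix()[:,1]
    d=R.inv().apply(np.array(p)-s['position'])*100
    a=np.arctan2(-Y[1],-Y[0])-np.arctan2(ty[1],ty[0])
    return d.round(2),'roll',round(-a,4)
E
sed -i '/^C=np.mean/d;/^P=dict(rocker=C+X\*.017\*0/d' h.py
python3 - <<'E'
from h import *
from bench import monitor
s=monitor.get_state()
print({k:v.round(4).tolist() for k,v in P.items()});p=P['rocker'].copy();p[2]=.2
print(go(s,p),Ro.from_rotvec(s['tool_rot']).as_matrix().round(3).tolist())
E
```

```text
{'rocker': [0.5257, -0.0053, 0.0], 'pivot': [0.5088, -0.0076, 0.0], 'round': [0.5006, 0.0518, 0.0], 'square': [0.5171, -0.0671, 0.0], 'bar': [0.5253, -0.1265, 0.0]}
(array([ 46.8 , -41.  ,   2.23]), 'roll', np.float64(0.3249)) [[0.895, 0.446, -0.001], [0.446, -0.895, 0.002], [-0.0, -0.002, -1.0]]
```

Emit:
move_arm --pt "3 -2.6 0.2" --pt "6 -5.2 0.3" --pt "9 -7.9 0.5" --pt "12 -10.5 0.6" --pt "15 -13.1 0.8" --pt "18 -15.8 0.9" --pt "21 -18.4 1.0" --pt "24 -21 1.2" --pt "27 -23.6 1.3" --pt "30 -26.3 1.5" --pt "33 -28.9 1.6" --pt "36 -31.5 1.7" --pt "39 -34.2 1.9" --pt "42 -36.8 2.0" --pt "44 -38.6 2.1" --pt "45.5 -39.9 2.2" --pt "46.4 -40.6 2.2" --pt "46.8 -41 2.2" --pt "46.8 -41 2.2" --pt "46.8 -41 2.2" --roll '[0.02, 0.04, 0.06, 0.08, 0.1, 0.12, 0.14, 0.16, 0.18, 0.2, 0.22, 0.24, 0.26, 0.28, 0.3, 0.31, 0.32, 0.325, 0.325, 0.325]' --gripper 0

```text
time: 2.1
position: [0.5256, -0.0067, 0.2003]
tool_rot: [3.134, 0.215, -0.001]
ft_force: [0.4, -0.3, -0.2]
grip_width: 0.005
grip_force: 0.0
```

```bash
python3 - <<'E'
from h import *
from bench import monitor,cams
s=monitor.get_state();c=cams.get_calibration('wrist');im=cams.get_image('wrist')[:,:,::-1].copy();cv2.imwrite('pics/w1.png',im)
print(s['time'],s['position'],s['ft_force'],s['grip_width'],go(s,P['rocker']+[0,0,.09]))
for p,a,b in blobs(im,(0,0,640,480),150,300):print(p.round(1),a,b,onz(c,p,.072).round(4))
for k,v in P.items():
    q=cv2.projectPoints((v+[0,0,.072])[None],cv2.Rodrigues(np.array(c['R']))[0],np.array(c['t']),np.array(c['mtx']),np.array(c['dist_coeffs']))[0].ravel();print(k,q.round(1))
E
```

```text
2.1 [ 0.52558109 -0.00673106  0.20033288] [ 0.35398301 -0.29801217 -0.23774895] 0.0048264522064858295 (array([ 0.04, -0.14, 11.03]), 'roll', np.float64(-0.0009))
[370.8 167.4] 20768 [197   0 298 293] [ 0.588  -0.0443  0.072 ]
[298.8 165.1] 1617 [253 155  87  21] [0.5815 0.0168 0.072 ]
[442.8 248.4] 910 [433 220  21  59] [ 0.5258 -0.1222  0.072 ]
[161.7 236.6] 421 [140 223  34  35] [0.5023 0.1315 0.072 ]
[311.9 249.5] 1285 [296 226  31  49] [ 0.5085 -0.0042  0.072 ]
[246.1 249.7] 615 [232 236  29  28] [0.5002 0.0552 0.072 ]
[376.8 250. ] 846 [362 236  31  29] [ 0.5162 -0.0629  0.072 ]
[493.4 460.5] 2337 [442 447 104  27] [ 0.2956 -0.234   0.072 ]
rocker [315.7 231.6]
pivot [315.7 249.7]
round [249.9 249.8]
square [381.5 249.6]
bar [447.3 249.5]
```

View pics/w1.png

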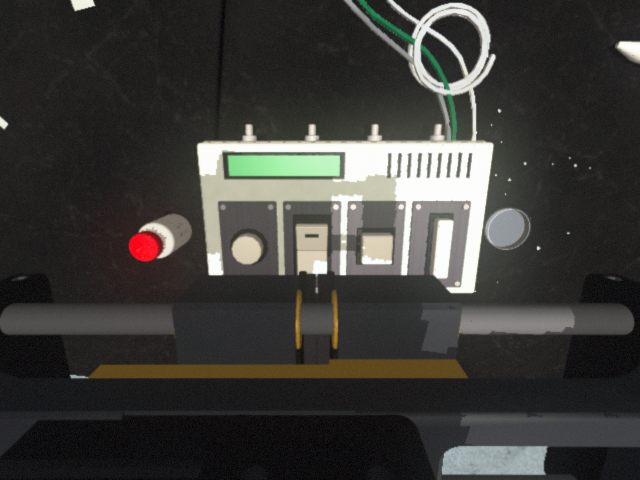

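The wrist view shows the closed fingers just in front of the rocker. Its far half, with the black line, is at (312,235), the round key at (246,249) and the square key at (377,250). It puts the keys about 4 mm further +y than the top view did, so I take the mean, +2 mm. Descending to 13 mm above the rocker.

Emit:
move_arm --pt "0 -0.3 2" --pt "0 -0.3 4.5" --pt "0 -0.3 7" --pt "0 -0.3 9" --pt "0 -0.3 10.2" --pt "0 -0.3 10.8" --pt "0 -0.3 10.8" --roll '[0, 0, 0, 0, 0, 0, 0]'

```text
time: 2.85
position: [0.5252, -0.0033, 0.0922]
tool_rot: [-3.134, -0.215, 0.001]
ft_force: [-0.1, -0.9, 0.2]
grip_width: 0.003
grip_force: 0.0
```

```bash
python3 - <<'E'
from h import *
from bench import monitor,cams
im=cams.get_image('scene')[:,:,::-1];w=cams.get_image('wrist')[:,:,::-1]
a=cv2.resize(im[150:330,280:500],None,fx=2.6,fy=2.6,interpolation=cv2.INTER_CUBIC)
cv2.imwrite('pics/s2.png',a);cv2.imwrite('pics/w2.png',w)
s=monitor.get_state();print(s['time'],s['position'],s['ft_force'])
E
```

```text
2.95 [ 0.52619835 -0.00302125  0.09343666] [-0.98531837  0.33156926  0.21138255]
```

View pics/s2.png

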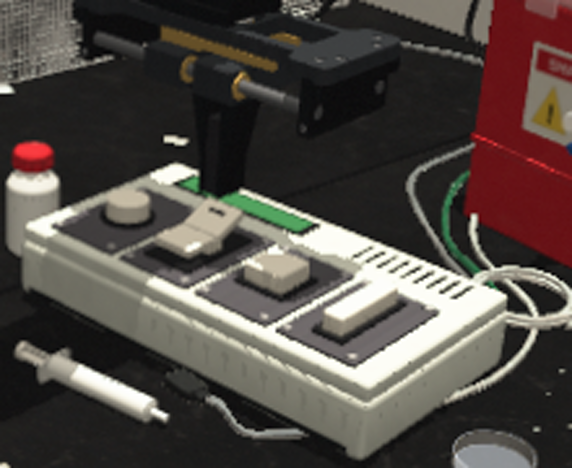

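View pics/w2.png

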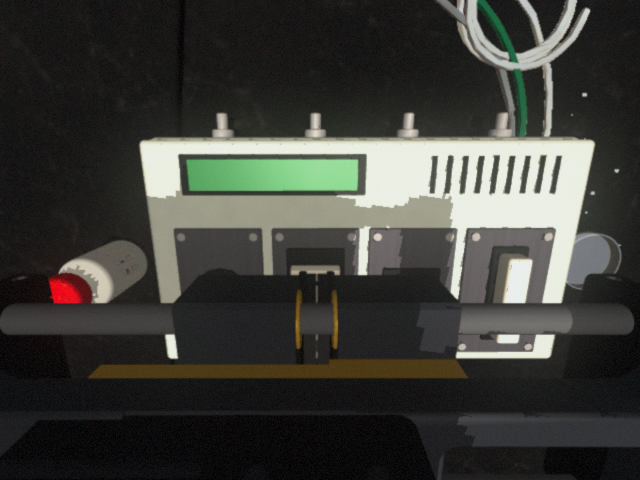

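The fingers are centred on the rocker in y: both sit at column 316 in the wrist view, and the rocker's far end shows at rows 265–275. I'll check x by projecting into the scene view.

```bash
python3 - <<'E'
from h import *
from bench import monitor,cams
def pr(c,v):return cv2.projectPoints(np.array(v,float)[None],cv2.Rodrigues(np.array(c['R']))[0],np.array(c['t']),np.array(c['mtx']),np.array(c['dist_coeffs']))[0].ravel()
c=cams.get_calibration('scene');q=P['pivot']+Y*.002
for n,v in(('tip',[.5258,-.003,.093]),('pivot',q+[0,0,.071]),('farend',q+X*.024+[0,0,.081]),('press',q+X*.0165+[0,0,.0777])):print(n,((pr(c,v)-[280,150])*2.6).round(0))
c=cams.get_calibration('wrist');w=cv2.imread('pics/w2.png')
# rocker far-end edge in wrist, row of first bright pixel at col 316
col=w[240:290,316].min(1);print(col.tolist());r=240+np.argmax(col>100)
print(r,((onz(c,(316.,float(r)),.081)-q)@X).round(4),((onz(c,(316.,float(r)),.081)-q)@Y).round(4))
E
```

```text
tip [220. 186.]
pivot [199. 227.]
farend [226. 201.]
press [218. 209.]
[63, 62, 63, 63, 64, 67, 61, 53, 42, 33, 39, 37, 40, 36, 34, 33, 36, 34, 33, 38, 37, 36, 36, 30, 43, 70, 99, 105, 105, 114, 123, 139, 141, 117, 77, 75, 74, 70, 71, 72, 64, 42, 28, 25, 27, 50, 70, 71, 72, 73]
267 0.0261 0.0012
```

Emit:
move_arm --pt "0 0 0.6" --pt "0 0 1.1" --pt "0 0 1.4" --pt "0 0 1.7" --pt "0 0 1.9" --pt "0 0 2.1" --pt "0 0 2.2" --pt "0 0 2.2" --pt "0 0 2.2" --roll '[0, 0, 0, 0, 0, 0, 0, 0, 0]'

```text
time: 3.85
position: [0.5259, -0.0028, 0.0714]
tool_rot: [3.134, 0.216, 0.001]
ft_force: [1.1, 0.4, 7.5]
grip_width: 0.0
grip_force: 3.6
```

Emit:
move_arm --pt "0 0 0.1" --pt "0 0 0.15" --pt "0 0 0.15" --pt "0 0 0.15" --roll '[0, 0, 0, 0]'

```text
time: 4.25
position: [0.5259, -0.0028, 0.0712]
tool_rot: [3.133, 0.216, 0.001]
ft_force: [-3.0, 0.5, 16.6]
grip_width: 0.006
grip_force: 8.3
```

The force rose with no further motion, so the rocker is at its stop. Lift and move above the square key.

Emit:
move_arm --pt "0 0 -1" --pt "0 0 -2" --pt "0 0 -2.5" --pt "-0.2 0.8 -2.5" --pt "-0.5 2 -2.5" --pt "-0.8 3.2 -2.5" --pt "-1.2 4.4 -2.5" --pt "-1.5 5.4 -2.5" --pt "-1.7 6 -2.5" --pt "-1.7 6 -2.5" --pt "-1.7 6 -2.5" --roll '[0, 0, 0, 0, 0, 0, 0, 0, 0, 0, 0]'

```text
time: 5.35
position: [0.5169, -0.0644, 0.094]
tool_rot: [-3.134, -0.216, -0.0]
ft_force: [0.7, 0.2, -0.3]
grip_width: 0.009
grip_force: 0.0
```

```bash
python3 - <<'E'
from h import *
from bench import monitor,cams
im=cams.get_image('scene')[:,:,::-1]
a=cv2.resize(im[150:330,280:500],None,fx=2.6,fy=2.6,interpolation=cv2.INTER_CUBIC);cv2.imwrite('pics/s3.png',a)
s=monitor.get_state();print(s['time'],s['position'],s['ft_force'],go(s,P['square']+Y*.002+[0,0,.072]))
E
```

```text
5.4 [ 0.51698737 -0.06400502  0.0940711 ] [0.31082748 0.44380922 0.07516605] (array([-0.03,  0.11,  2.21]), 'roll', np.float64(0.0006))
```

View pics/s3.png

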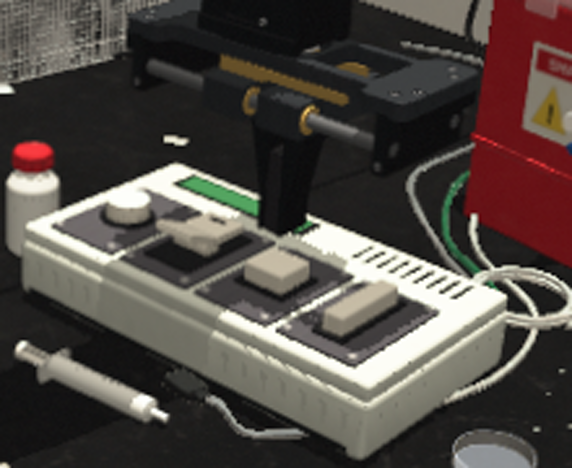

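The rocker has flipped: the near half is now raised at (190,225) and the far half is level. The fingertip is above the square key at (277,268). Press the square key.

Emit:
move_arm --pt "0 0 0.7" --pt "0 0 1.4" --pt "0 0 1.9" --pt "0 0 2.2" --pt "0 0 2.4" --pt "0 0 2.6" --pt "0 0 2.8" --pt "0 0 2.9" --pt "0 0 2.9" --pt "0 0 2.9" --roll '[0, 0, 0, 0, 0, 0, 0, 0, 0, 0]'

```text
time: 6.4
position: [0.5168, -0.0645, 0.0664]
tool_rot: [3.134, 0.216, -0.001]
ft_force: [-5.3, 0.6, 12.5]
grip_width: 0.002
grip_force: 5.8
```

The square key is at its stop: z 66.4 mm at 12.5 N. Lift and move above the round key.

Emit:
move_arm --pt "0 0 -1" --pt "0 0 -2.2" --pt "0 0 -3.4" --pt "0 -1 -4" --pt "0 -3 -4" --pt "0 -5 -4" --pt "0 -7 -4" --pt "0 -9 -4" --pt "0 -10.8 -4" --pt "0 -11.7 -3.8" --pt "0 -12 -3.4" --pt "0 -12 -3" --pt "0 -12 -3" --pt "0 -12 -3" --roll '[0, 0, 0, 0, 0, 0, 0, 0, 0, 0, 0, 0, 0, 0]'

```text
time: 7.8
position: [0.5003, 0.0532, 0.0947]
tool_rot: [3.134, 0.214, -0.001]
ft_force: [1.1, 1.0, 0.5]
grip_width: 0.008
grip_force: 0.0
```

```bash
python3 - <<'E'
from h import *
from bench import monitor,cams
im=cams.get_image('scene')[:,:,::-1]
a=cv2.resize(im[150:330,280:500],None,fx=2.6,fy=2.6,interpolation=cv2.INTER_CUBIC);cv2.imwrite('pics/s4.png',a)
s=monitor.get_state();print(s['time'],s['position'],s['ft_force'],go(s,P['round']+Y*.002+[0,0,.072]))
E
```

```text
7.85 [0.50046785 0.05337276 0.09486381] [ 0.08695466 -0.03044666 -0.50836248] (array([-0.01, -0.04,  2.29]), 'roll', np.float64(-0.0015))
```

View pics/s4.png

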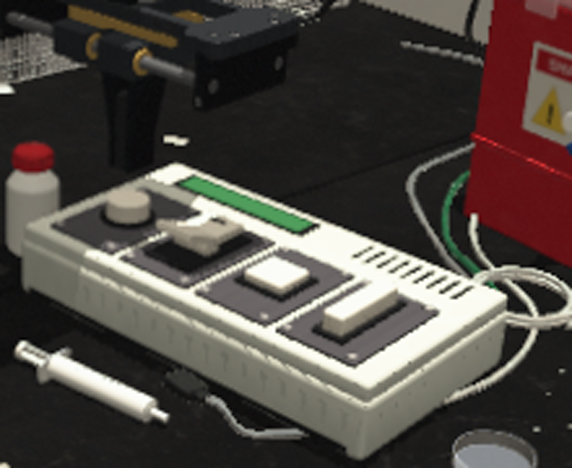

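The square key has dropped to (277,275) and stays down, the rocker is still on, and the tip is above the round key at (128,207). Press it, hold and release.

Emit:
move_arm --pt "0 0 0.8" --pt "0 0 1.5" --pt "0 0 2" --pt "0 0 2.3" --pt "0 0 2.6" --pt "0 0 2.8" --pt "0 0 2.95" --pt "0 0 3" --pt "0 0 3" --pt "0 0 3" --roll '[0, 0, 0, 0, 0, 0, 0, 0, 0, 0]'

```text
time: 8.85
position: [0.4999, 0.0541, 0.0663]
tool_rot: [3.133, 0.216, -0.002]
ft_force: [-7.3, -1.1, 13.2]
grip_width: 0.006
grip_force: 6.5
```

Fully down, at its stop. Hold for about 2 s, counting the 0.2 s already held, then lift.

Emit:
move_arm --pt "0 0 0" --pt "0 0 0" --pt "0 0 0" --pt "0 0 0" --pt "0 0 0" --pt "0 0 0" --pt "0 0 0" --pt "0 0 0" --pt "0 0 0" --pt "0 0 0" --pt "0 0 0" --pt "0 0 0" --pt "0 0 0" --pt "0 0 0" --pt "0 0 0" --pt "0 0 0" --pt "0 0 0" --pt "0 0 0" --roll '[0, 0, 0, 0, 0, 0, 0, 0, 0, 0, 0, 0, 0, 0, 0, 0, 0, 0]'

```text
time: 10.65
position: [0.4999, 0.0541, 0.0663]
tool_rot: [3.133, 0.216, -0.002]
ft_force: [-7.0, -1.0, 13.3]
grip_width: 0.004
grip_force: 6.5
```

Emit:
move_arm --pt "0 0 -1" --pt "0 0 -2.5" --pt "0 0 -4.5" --pt "0 0 -6.5" --pt "0 0 -8" --pt "0 0 -9" --pt "0 0 -9" --pt "0 0 -9" --roll '[0, 0, 0, 0, 0, 0, 0, 0]'

```text
time: 11.45
position: [0.5002, 0.0541, 0.1547]
tool_rot: [3.134, 0.216, -0.001]
ft_force: [-0.2, -0.2, -0.1]
grip_width: 0.005
grip_force: 0.0
```

```bash
python3 - <<'E'
from h import *
from bench import monitor,cams
im=cams.get_image('scene')[:,:,::-1]
a=cv2.resize(im[150:330,280:500],None,fx=2.6,fy=2.6,interpolation=cv2.INTER_CUBIC);cv2.imwrite('pics/s5.png',a)
s=monitor.get_state();print(s['time'],s['position'],s['ft_force'])
E
```

```text
11.5 [0.49984781 0.05409809 0.15423229] [-1.15493678  0.04459354  0.38803517]
```

View pics/s5.png

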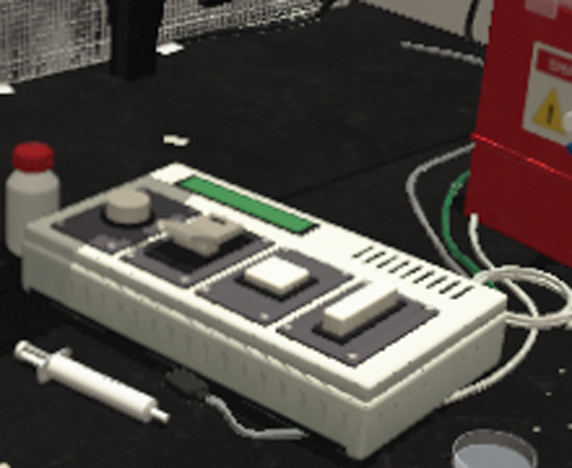

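The rocker is on, the square key is down, the round key (128,207) and bar key are up, and the bystanders haven't moved.

```bash
python3 -c "
from bench import workorder
print(workorder.close_job())"
```

```text
the job is handed in; nothing more can be done
None
```

The controller is primed and the job handed in at about 11.5 s: rocker on, square key down, round key held fully down for about 2 s then released, bar key and bystanders untouched; no verdict was returned.

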